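# Reseat a tube under the heater's push-latch lid

## Robot

A 6-joint arm with a two-finger parallel gripper is mounted at the origin on a cart in front of the work surface, level with it; the furniture and walls round the work are solid. World frame = base frame: x ahead of the robot, y to its left, z up, the work surface at z = 0. Lengths are in m, angles in rad, forces in N, time in s.
With the tool pointing down it reaches from about 0.425 to 0.95 m from the base axis. Payload 3.5 kg.
Tool frame: the origin (TCP) lies midway between the tips of the shut fingers; the grasp point (between the pads) lies 19 mm behind it; z points along the fingers, y is the line along which they close (so a half turn about z gives the same grasp; the last joint's range is limited). The gripper opens to 85 mm and grips with 20 to 120 N. Pads are 22 mm wide; open, the fingers measure 114 mm over their backs; the gripper's body (76 mm by 85 mm) begins 54 mm behind the grasp point. The pads swing forward as they close: fully open they stand 13 mm farther back than shut.
Start: joints at [-1.372, 0.286, 1.577, -0, 1.279, -0.15], TCP at [0.231, -0.634, 0.231] pointing down, gripper open.
Joint ranges: [-2.77, 2.77], [-0.9, 2.22], [0.21, 2.48], [-1.53, 4.67], [0.24, 2.81], [-2.84, 2.84]. Speed limits (rad/s): [2.79, 2.79, 3.14, 3.14, 3.14, 3.14].

## Interface

Orientations are given as a unit quaternion [x, y, z, w].
In Python, from plant import * gives the robot as it stands.
- The arm moves only by the tool move_arm, never from a script. Its argument "moves" is a list of rows, each a list of 3 entries, a list of its own where there are three numbers: the opening, from 0 (shut) to 1 (fully open), then the shift along the tool's x, y, z in m, then the turn, a rotation vector about the tool's x, y, z in rad. A call has exactly 10 rows; each row shifts and turns the commanded pose from where the row before left it, along the tool's axes as they then stand; what a row does not reach is not made up. A row lasts 1/12 s, in which the tool goes at most 41.7 mm and 7.16 degrees, less where a joint would pass 70% of its speed; a pose out of reach is approached as far as the arm can. A call is refused whole if a number of a shift passes 0.0417 or a number of a turn 0.125, either way. A call with a gripper value outside its range is refused whole. The fingers move at their own pace and stop on an object; "grip_force" is the grip in N (left out, the last holds). Time passes only in rows, so rows that do not move let the fingers close, or fill a call up. It gives the time, the measured TCP pose, the force, the opening and the grip force at its end, in the units of the state.
- get_state(): the state, without advancing time (a new reading comes with each control period).
- read_camera(name): name is "side" or "top" or "wrist"; returns the picture (384x512x3 uint8, red, green, blue); there is no depth.
- camera_params(name): a dict with "fx", "fy", "cx", "cy" (pixels), "rvec" (rotation vector, rad) and "tvec" (3), from world to camera coordinates, as OpenCV has them; the wrist camera has in their place "tool_from_camera" (4x4, takes a point from camera to tool coordinates, whose origin is the TCP and whose axes are the flange's). Camera axes: x right, y down, z forward; pixel columns grow to the right and rows downward; lengths in m; the calibration is good to about 2 mm. A picture is of the moment at which its call begins: read the wrist's pose just before it. camera_params takes no time and is no camera call.
- sign_off(): hands the job in; it is judged then, once.
The state is a dict: "time": time; "qpos": joint angles; "dq": joint speeds; "joint_efforts": joint torques, N m; "eef_pos": TCP position; "tcp_rot": TCP orientation; "contact_force": force on the tool from outside, world axes, zero at the start; "wrist_torque": the same for the moment, N m; "opening": opening from 0.0 (shut) to 1.0 (fully open); "finger_force": force on a finger pad.
Only numpy, scipy, OpenCV 4.12 (cv2) and the standard library are available. Lean on these libraries where they do the work, as an engineer would, in place of code of your own. Each camera call takes 0.05 s, during which the arm holds its last target. There are 200 camera calls.

## Task

One of the four tubes in the dry-block heater is standing proud of the block. Press the front of the lid once so that it pops open, press the proud tube fully home with a fingertip, then push the lid down and press it in until it latches shut again. Only push and press: do not pull a tube up or lift anything, and leave the other things on the bench where they are.

Things in the scene. Friction and masses are not known exactly. Their poses are not given: they have to be found in the camera images.
- heater: dry-block heater, white plastic, 190 x 170 x 62 mm without the lid, fixed to the bench. Origin: underside, mid width, 112 mm behind its front edge; x points from the sloping control panel (front) to the lid hinge (back), y to its left, z up
- well_row (a point): middle of the front row of four wells, on the top face of the aluminium block (64 mm above the bench, 22 mm in front of the heater's origin); axes as the heater's. The wells lie at y = -45, -15, 15 and 45 mm from it, a snap tube in each; four wider wells behind are empty. A black gasket rim stands 5 mm above the block, its front 14 mm in front of the row
- heater_lid (a joint): lid angle, rad: 0 = shut and latched; 1.55 = open, upright; -0.043 = pressed in to its stop, 4 mm below the latched place at the press pad. Push-push catch: from latched, pressing to the stop and letting go frees it and a spring swings it fully open in about 1 s; from open, pushing it down to the stop and letting go latches it. The spring pushes up 2 to 3 N at the pad; press there firmly, with about 10 N, to be sure of the stop
- lid_press (a point): middle of the top of the grey press pad (16 x 46 mm) at the lid's front edge, in line with the catch, 96 mm from the hinge line, 95 mm above the bench when latched; moves with the lid
- lid_hinge (a point): on the lid's hinge line, mid width, 68 mm up; turns with the lid: its -x axis points to the lid's front edge, its z axis out of the top face (up when shut, to the back when open). Lid: white cover with a clear window, 112 mm from hinge to front edge, 160 mm wide, top face 26 mm off the hinge line. A striker tongue stands 24 mm out of its underside, 104 mm from the hinge, mid width
- tube_a (a joint): how far snap tube a stands above its home position in the block, m: 0 = pressed fully home (collar on the block), at most 0.026. It slides stiffly in its well: about 3 N move it, and it stays where it is left. One of the four starts 8 to 12 mm proud, the other three are home.
- tube_a_cap (a point): middle of the top of the round cap (12 mm across) of snap tube a, a pale translucent tube 31 mm long; 5 mm above the block when home. Which well the tube stands in varies.
- tube_b (a joint): how far snap tube b stands above its home position in the block, m: 0 = pressed fully home (collar on the block), at most 0.026. It slides stiffly in its well: about 3 N move it, and it stays where it is left. One of the four starts 8 to 12 mm proud, the other three are home.
- tube_b_cap (a point): middle of the top of the round cap (12 mm across) of snap tube b, a pale translucent tube 31 mm long; 5 mm above the block when home. Which well the tube stands in varies.
- tube_c (a joint): how far snap tube c stands above its home position in the block, m: 0 = pressed fully home (collar on the block), at most 0.026. It slides stiffly in its well: about 3 N move it, and it stays where it is left. One of the four starts 8 to 12 mm proud, the other three are home.
- tube_c_cap (a point): middle of the top of the round cap (12 mm across) of snap tube c, a pale translucent tube 31 mm long; 5 mm above the block when home. Which well the tube stands in varies.
- tube_d (a joint): how far snap tube d stands above its home position in the block, m: 0 = pressed fully home (collar on the block), at most 0.026. It slides stiffly in its well: about 3 N move it, and it stays where it is left. One of the four starts 8 to 12 mm proud, the other three are home.
- tube_d_cap (a point): middle of the top of the round cap (12 mm across) of snap tube d, a pale translucent tube 31 mm long; 5 mm above the block when home. Which well the tube stands in varies.
- forceps: steel forceps lying in front of the heater, 128 mm long; origin under its middle; a bystander, to be left where it is
- marker_red: marker pen lying to the right of the heater, 138 mm long, 12 mm thick; origin under its middle; a bystander, to be left where it is
- lab_timer: white count-down timer lying to the left of the heater, 68 x 62 x 17 mm; origin under its middle; a bystander, to be left where it is
- pipette_200: pipette lying farther right, 212 mm long, 38 mm wide, 25 mm high; origin under its middle; a bystander, to be left where it is
- tube_rack_red: low lattice tube rack at the left, 88 x 202 x 30 mm; origin under its middle; a bystander, to be left where it is
- label_tape: roll of label tape lying flat behind the heater, 93 mm across, 19 mm high; origin under its middle; a bystander, to be left where it is
- jar_white_cap: dark jar with a wide white cap, 62 mm across, 105 mm high, behind on the right; origin under its middle; a bystander, to be left where it is
- ink_stamp: small black hand stamp with a knob, 23 x 36 x 59 mm, at the right; origin under its middle; a bystander, to be left where it is

How it is judged:
On the way, in this order (a step that is already met when the one before it is completed fails the run):
1. the lid is pressed in at its latch (value of joint heater_lid below -0.025 rad).
2. the lid has popped fully open (value of joint heater_lid above 1.3 rad), for 0.2 s.
3. the proud tube is pressed home while the lid is open (value of joint each of tube_a, tube_b, tube_c, tube_d below 0.002 m and value of joint heater_lid above 1 rad), for 0.2 s.
4. the lid is pressed in to its stop again (value of joint heater_lid below -0.02 rad).
At the end, for the whole second after the job is handed in: The lid is latched shut by itself (between -0.012 and 0.02 rad, at rest, nothing holding it down) and all four tubes are home within 2 mm (value of joint heater_lid between -0.012 and 0.02 rad and velocity of joint heater_lid below 0.05 rad/s and value of joint each of tube_a, tube_b, tube_c, tube_d below 0.002 m); the robot touches nothing.
It fails at once if a tube is pulled up out of its well (more than 18 mm above home, or a seated one by more than 5 mm) (value of joint tube_a above 0.018 m or value of joint any of tube_b, tube_c, tube_d above 0.005 m).
It fails at once if a bystander is moved by more than 25 mm (distance of any of forceps, marker_red, lab_timer, pipette_200, tube_rack_red, label_tape, jar_white_cap, ink_stamp from where it was at the start of the episode above 0.025 m).
It also fails if it takes over 58 s, if anything falls off the work surface, if the arm or the gripper's body presses on something with over 40 N, if the wrist force passes 120 N, or if a joint passes its speed limit or range.

## Working session

There is one attempt and no reset: what is moved stays moved. The work goes in short steps, Python scripts to look and compute and a tool call to move; the robot and the scene stay as the last step left them, time stands still between calls to the robot, and variables do not carry over. Pictures are saved under pics/ and viewed, at most 10 in all, crops included, and the job is handed in when it is done.

Besides the shell and the picture viewer there is one more tool, called after "Call:" as a command line: name --argument value ..., lists and objects as JSON in quotes. move_arm: Moves the arm, as the interface text tells. Its arguments: {"type":"object","properties":{"moves":{"type":"array"},"grip_force":{"type":"number"}},"required":["moves"]}

```bash
mkdir -p pics; cat > h.py <<'E'
from plant import *
import numpy as np, cv2
from scipy.spatial.transform import Rotation as R
def ray(cam,u,v):
    p=camera_params(cam)
    Rm=cv2.Rodrigues(np.array(p["rvec"],float))[0];t=np.array(p["tvec"],float).ravel()
    d=Rm.T@np.array([(u-p["cx"])/p["fx"],(v-p["cy"])/p["fy"],1]);o=-Rm.T@t
    return o,d
def onz(cam,u,v,z):
    o,d=ray(cam,u,v);return o+d*(z-o[2])/d[2]
def proj(cam,X):
    p=camera_params(cam)
    K=np.array([[p["fx"],0,p["cx"]],[0,p["fy"],p["cy"]],[0,0,1.]])
    return cv2.projectPoints(np.array(X,float).reshape(-1,1,3),np.array(p["rvec"],float),np.array(p["tvec"],float),K,None)[0].reshape(-1,2)
E
python3 - <<'E'
from h import *
s=get_state();print(s)
a=read_camera("top");b=read_camera("side")
cv2.imwrite("pics/top0.png",a[...,::-1]);cv2.imwrite("pics/side0.png",b[...,::-1])
for c in("top","side","wrist"):print(c,camera_params(c))
E
```

```text
{'time': 0.0, 'qpos': array([-1.37202148e+00,  2.87207776e-01,  1.57819931e+00,  2.19509040e-06,
        1.27859863e+00, -1.49969460e-01]), 'dq': array([ 1.03430843e-03, -8.67320439e-04, -6.27402297e-06, -1.33509216e-03,
       -4.63150724e-04,  1.68658354e-03]), 'joint_efforts': array([ 1.10784302e-03, -4.05970824e+01, -2.92628145e+01, -2.71197827e-06,
        5.73693032e-03,  5.24442058e-06]), 'eef_pos': array([ 0.2305742 , -0.63368855,  0.22990703]), 'tcp_rot': array([ 9.84834996e-01,  1.73489409e-01, -2.83893026e-05, -1.20619512e-03]), 'contact_force': array([-0.07888232,  0.36561367,  0.20754263]), 'wrist_torque': array([-0.02394875, -0.04995514,  0.04764029]), 'finger_force': 0.0, 'opening': 1.0006093836704397}
top {'fx': 409.2048685595085, 'fy': 409.2048685595085, 'cx': 258.221128222504, 'cy': 194.0268484846607, 'rvec': array([ 2.19045579, -2.16391357,  0.04390606]), 'tvec': array([0.04990783, 0.55887411, 1.38328295])}
side {'fx': 452.94214401630524, 'fy': 452.94214401630524, 'cx': 247.6525777123749, 'cy': 188.24751371787156, 'rvec': array([ 1.60931328, -1.60601916,  0.92330546]), 'tvec': array([0.05710864, 0.37503337, 1.11737683])}
wrist {'fx': 344.11405784793214, 'fy': 344.11405784793214, 'cx': 259.0086113790589, 'cy': 188.38084541779668, 'tool_from_camera': array([[ 8.91142944e-04, -9.55292746e-01, -2.95660237e-01,
         7.53642640e-02],
       [ 9.99999238e-01,  1.10389368e-03, -5.52659217e-04,
         3.09249010e-04],
       [ 8.54328807e-04, -2.95659519e-01,  9.55293001e-01,
        -1.42204246e-01],
       [ 0.00000000e+00,  0.00000000e+00,  0.00000000e+00,
         1.00000000e+00]])}
```

View pics/top0.png

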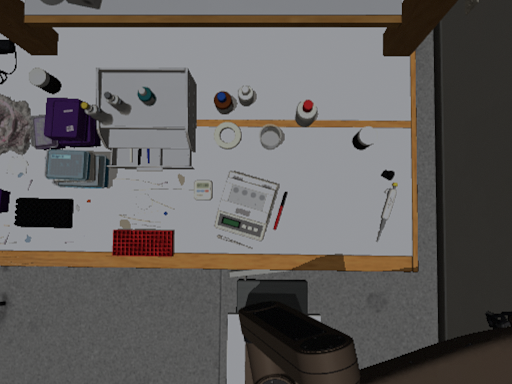

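View pics/side0.png

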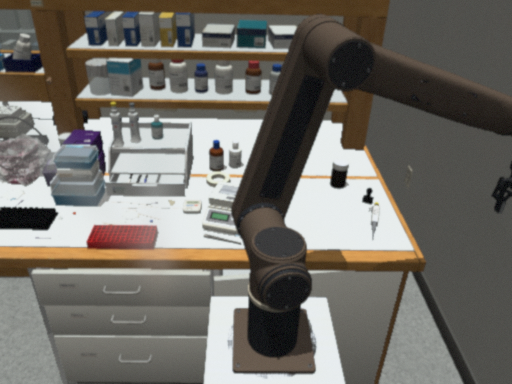

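The top view shows the heater around (247,205), with its control panel toward the robot and a yaw of a few degrees. The forceps lie at (235,240), the marker at (281,210) and the timer at (203,189). The side view is partly blocked by the arm. Next I'll zoom into the heater in the top view.

```bash
python3 - <<'E'
from h import *
a=cv2.imread("pics/top0.png")
c=cv2.resize(a[160:255,195:295],None,fx=6,fy=6,interpolation=cv2.INTER_CUBIC)
cv2.imwrite("pics/c0.png",c)
E
```

```text
(no output)
```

View pics/c0.png

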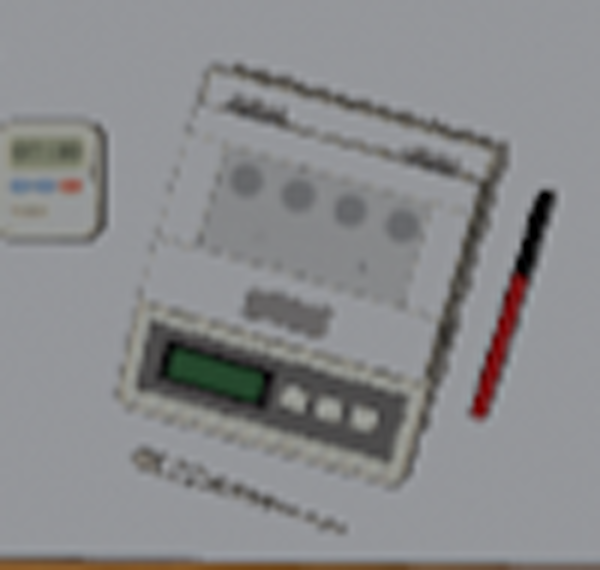

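The pad is at crop (288,312), which is image (242.6,211.6). The rear wells run from crop (247,180) to (403,225).

```bash
python3 - <<'E'
from h import *
f=lambda u,v:(195+(u+.5)/6-.5,160+(v+.5)/6-.5)
pad=onz("top",*f(288,312),.095)
w=[onz("top",*f(u,v),.064) for u,v in((247,180),(299,195),(350,210),(403,225))]
print("pad",pad,"wells",np.round(w,4))
d=w[0]-w[3];print(np.linalg.norm(d)); yw=np.arctan2(d[1],d[0])-np.pi/2;print("yaw row",yw)
cn={k:onz("top",*f(u,v),z) for k,u,v,z in(("lidBL",210,68,.068),("lidBR",505,147,.068),("frontL",125,400,.02),("frontR",405,485,.02),("forcL",140,458,.005),("forcR",345,530,.005),("pen",480,415,.01),("penT",545,195,.01))}
for k,v in cn.items():print(k,np.round(v,4))
s=get_state();M=R.from_quat(s["tcp_rot"]).as_matrix();print(M)
E
```

```text
pad [0.49588134 0.10468589 0.095     ] wells [[0.5692 0.1304 0.064 ]
 [0.5612 0.1015 0.064 ]
 [0.5533 0.0732 0.064 ]
 [0.5453 0.0438 0.064 ]]
0.0899043010609659
yaw row -0.2695698288474264
lidBL [0.6309 0.1517 0.068 ]
lidBR [ 0.5888 -0.0119  0.068 ]
frontL [0.4463 0.2014 0.02  ]
frontR [0.4004 0.0415 0.02  ]
forcL [0.4129 0.194  0.005 ]
forcR [0.3736 0.0757 0.005 ]
pen [ 0.4403 -0.0007  0.01  ]
penT [ 0.5665 -0.0366  0.01  ]
[[ 9.39796615e-01  3.41734029e-01 -4.18441009e-04]
 [ 3.41734127e-01 -9.39794297e-01  2.11308774e-03]
 [ 3.28865512e-04 -2.12886828e-03 -9.99997680e-01]]
```

Call:
move_arm --moves '[[0,[0.0329,-0.0236,0],[0,0,0]],[0,[0.0329,-0.0236,0],[0,0,0]],[0,[0.0329,-0.0236,0],[0,0,0]],[0,[0.0329,-0.0236,0],[0,0,0]],[0,[0.0329,-0.0236,0],[0,0,0]],[0,[0.0329,-0.0236,0],[0,0,0]],[0,[0.0329,-0.0236,0],[0,0,0]],[0,[0.0329,-0.0236,0],[0,0,0]],[0,[0.0329,-0.0236,0],[0,0,0]],[0,[0.0329,-0.0236,0],[0,0,0]]]' --grip_force 40

```text
time: 0.93
eef_pos: [0.4598, -0.298, 0.2309]
tcp_rot: [0.985, 0.173, -0.0, -0.0]
contact_force: [0.7, -0.4, -0.5]
opening: -0.002
finger_force: 0.0
```

Call:
move_arm --moves '[[0,[0.0162,-0.0372,0],[0,0,0]],[0,[0.0162,-0.0372,0],[0,0,0]],[0,[0.0162,-0.0372,0],[0,0,0]],[0,[0.0162,-0.0372,0],[0,0,0]],[0,[0.0162,-0.0372,0],[0,0,0]],[0,[0.0162,-0.0372,0],[0,0,0]],[0,[0.0162,-0.0372,0],[0,0,0]],[0,[0.0162,-0.0372,0],[0,0,0]],[0,[0.0162,-0.0372,0],[0,0,0]],[0,[0.0162,-0.0372,0],[0,0,0]]]'

```text
time: 1.77
eef_pos: [0.4837, 0.1069, 0.2311]
tcp_rot: [0.985, 0.174, -0.0, 0.0]
contact_force: [0.8, -0.1, 0.3]
opening: -0.003
finger_force: 0.0
```

Call:
move_arm --moves '[[0,[0,0,0],[0,0,-0.12]],[0,[0,0,0],[0,0,-0.12]],[0,[0,0,0],[0,0,-0.12]],[0,[0,0,0],[0,0,-0.12]],[0,[0,0,0],[0,0,-0.12]],[0,[0,0,0],[0,0,-0.12]],[0,[0,0,0],[0,0,-0.12]],[0,[0,0,0],[0,0,-0.12]],[0,[0,0,0],[0,0,-0.12]],[0,[0,0,0],[0,0,-0.12]]]'

```text
time: 2.6
eef_pos: [0.484, 0.1049, 0.2308]
tcp_rot: [0.713, 0.701, -0.0, -0.0]
contact_force: [0.2, 0.5, -0.2]
opening: -0.001
finger_force: 0.0
```

Call:
move_arm --moves '[[0,[0,0,0.005],[0,0,-0.12]],[0,[0,0,0.005],[0,0,-0.12]],[0,[0,0,0.005],[0,0,-0.12]],[0,[0,0,0.005],[0,0,-0.12]],[0,[0,0,0.005],[0,0,-0.12]],[0,[0,0,0.005],[0,0,-0.12]],[0,[0,0,0.005],[0,0,-0.12]],[0,[0,0,0.005],[0,0,-0.12]],[0,[0,0,0.005],[0,0,-0.12]],[0,[0,0,0.005],[0,0,-0.12]]]'

```text
time: 3.43
eef_pos: [0.4839, 0.1049, 0.1806]
tcp_rot: [0.192, 0.981, -0.0, -0.001]
contact_force: [0.5, 0.0, 0.4]
opening: -0.003
finger_force: 0.0
```

```bash
cat >> h.py <<'E'
def wray(s,u,v):
    p=camera_params("wrist");T=np.array(p["tool_from_camera"]);M=R.from_quat(s["tcp_rot"]).as_matrix()
    d=T[:3,:3]@np.array([(u-p["cx"])/p["fx"],(v-p["cy"])/p["fy"],1]);return M@T[:3,3]+s["eef_pos"],M@d
def won(s,u,v,z):
    o,d=wray(s,u,v);return o+d*(z-o[2])/d[2]
def save(s,a,n):
    np.savez("pics/"+n+".npz",p=s["eef_pos"],q=s["tcp_rot"]);cv2.imwrite("pics/"+n+".png",a[...,::-1])
def load(n):
    z=np.load("pics/"+n+".npz");return {"eef_pos":z["p"],"tcp_rot":z["q"]},cv2.imread("pics/"+n+".png")
E
python3 - <<'E'
from h import *
s=get_state();a=read_camera("wrist");save(s,a,"w1")
E
```

```text
(no output)
```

View pics/w1.png

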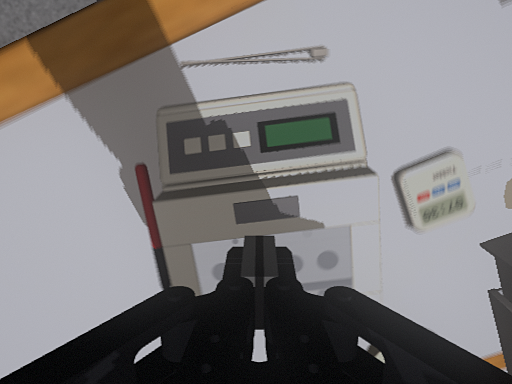

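The wrist view shows the grey pad with its centre at (266.5,210), running from (234,213) to (299,206). The fingertips are at (260,240).

```bash
python3 - <<'E'
from h import *
s,_=load("w1")
p=won(s,266.5,210,.095);l=won(s,299,206,.095);r=won(s,234,213.5,.095)
d=l-r;print(p,np.linalg.norm(d),np.arctan2(d[1],d[0])-np.pi/2)
M=R.from_quat(s["tcp_rot"]).as_matrix();print("tool-axes to pad",M.T@(p-s["eef_pos"]))
for y in(-.27,):
  print(np.degrees(np.arctan2(M[1,0],M[0,0])))
# rear edge of window etc
for uv in((328,260),(302,262)):print(won(s,*uv,.064))
E
```

```text
[0.49595461 0.10553427 0.095     ] 0.04621529903526972 -0.2634906028969872
tool-axes to pad [-0.01096003  0.00520578  0.08555241]
157.83356839910033
[0.56820958 0.13308355 0.064     ]
[0.56174812 0.11218527 0.064     ]
```

Call:
move_arm --moves '[[0,[-0.011,0.005,0.01],[0,0,0]],[0,[0,0,0.01],[0,0,-0.119]],[0,[0,0,0.01],[0,0,0]],[0,[0,0,0.01],[0,0,0]],[0,[0,0,0.01],[0,0,0]],[0,[0,0,0.01],[0,0,0]],[0,[0,0,0.01],[0,0,0]],[0,[0,0,0.006],[0,0,0]],[0,[0,0,0],[0,0,0]],[0,[0,0,0],[0,0,0]]]'

```text
time: 4.32
eef_pos: [0.4962, 0.1053, 0.1049]
tcp_rot: [0.137, 0.991, -0.0, -0.0]
contact_force: [-0.1, -0.4, 0.3]
opening: -0.001
finger_force: 0.0
```

Call:
move_arm --moves '[[0,[0,0,0.003],[0,0,0]],[0,[0,0,0.002],[0,0,0]],[0,[0,0,0.002],[0,0,0]],[0,[0,0,0.002],[0,0,0]],[0,[0,0,0.001],[0,0,0]],[0,[0,0,0.001],[0,0,0]],[0,[0,0,0.001],[0,0,0]],[0,[0,0,0.001],[0,0,0]],[0,[0,0,0],[0,0,0]],[0,[0,0,0],[0,0,0]]]'

```text
time: 5.15
eef_pos: [0.4963, 0.1054, 0.0924]
tcp_rot: [0.136, 0.991, 0.0, -0.0]
contact_force: [-2.4, -0.0, 4.0]
opening: -0.002
finger_force: 1.8
```

Call:
move_arm --moves '[[0,[0,0,0.001],[0,0,0]],[0,[0,0,0.001],[0,0,0]],[0,[0,0,0],[0,0,0]],[0,[0,0,0],[0,0,0]],[0,[0,0,0],[0,0,0]],[0,[0,0,0],[0,0,0]],[0,[0,0,0],[0,0,0]],[0,[0,0,0],[0,0,0]],[0,[0,0,0],[0,0,0]],[0,[0,0,0],[0,0,0]]]'

```text
time: 5.98
eef_pos: [0.4964, 0.1054, 0.0912]
tcp_rot: [0.136, 0.991, 0.0, -0.0]
contact_force: [-5.4, -0.1, 8.2]
opening: 0.001
finger_force: 4.3
```

Call:
move_arm --moves '[[0,[0,0,0.001],[0,0,0]],[0,[0,0,0.001],[0,0,0]],[0,[0,0,0],[0,0,0]],[0,[0,0,0],[0,0,0]],[0,[0,0,0],[0,0,0]],[0,[0,0,0],[0,0,0]],[0,[0,0,0],[0,0,0]],[0,[0,0,0],[0,0,0]],[0,[0,0,0],[0,0,0]],[0,[0,0,0],[0,0,0]]]'

```text
time: 6.82
eef_pos: [0.4964, 0.1054, 0.091]
tcp_rot: [0.136, 0.991, -0.0, -0.001]
contact_force: [-11.1, 0.7, 18.3]
opening: -0.002
finger_force: 9.1
```

Call:
move_arm --moves '[[0,[0,0,-0.02],[0,0,0]],[0,[0.025,0,-0.03],[0,0,0]],[0,[0.035,0,-0.02],[0,0,0]],[0,[0,0,-0.03],[0,0,0]],[0,[0,0,-0.03],[0,0,0]],[0,[0,0,-0.03],[0,0,0]],[0,[0,0,0],[0,0,0]],[0,[0,0,0],[0,0,0]],[0,[0,0,0],[0,0,0]],[0,[0,0,0],[0,0,0]]]'

```text
time: 7.65
eef_pos: [0.438, 0.1213, 0.2464]
tcp_rot: [0.137, 0.991, -0.0, -0.001]
contact_force: [-0.2, -0.0, 0.4]
opening: -0.0
finger_force: 0.0
```

```bash
python3 - <<'E'
from h import *
s=get_state();print(s["time"],s["eef_pos"],s["contact_force"],s["qpos"])
a=read_camera("wrist");save(s,a,"w2")
a=read_camera("top");b=read_camera("side")
cv2.imwrite("pics/top2.png",a[...,::-1]);cv2.imwrite("pics/side2.png",b[...,::-1])
E
```

```text
7.65 [0.43804015 0.12130371 0.24640215] [-0.21902006 -0.02797108  0.36310595] [ 4.63887454e-02 -2.30874176e-01  2.07769357e+00 -1.65113174e-04
  1.29737994e+00 -1.25035334e+00]
```

View pics/w2.png

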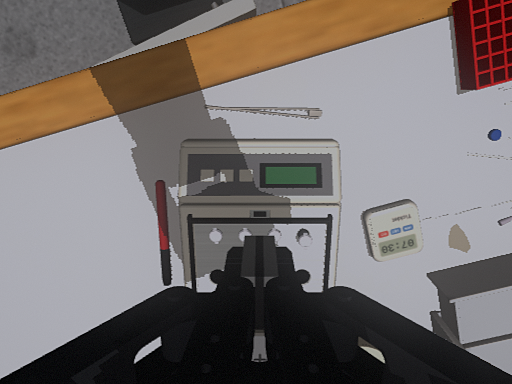

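The lid is open and the gasket frame spans (188..333, 215). The tubes are along row ~237 at x≈215, 248, 275 and 305. I'll zoom in.

```bash
python3 - <<'E'
from h import *
s,a=load("w2")
c=cv2.resize(a[200:270,180:340],None,fx=5,fy=5,interpolation=cv2.INTER_CUBIC)
t=cv2.imread("pics/top2.png");d=cv2.resize(t[165:250,200:290],None,fx=4,fy=4,interpolation=cv2.INTER_CUBIC)
o=np.zeros((350,800,3),np.uint8);o[:]=c[:350]
cv2.imwrite("pics/c2.png",o)
E
```

```text
(no output)
```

View pics/c2.png

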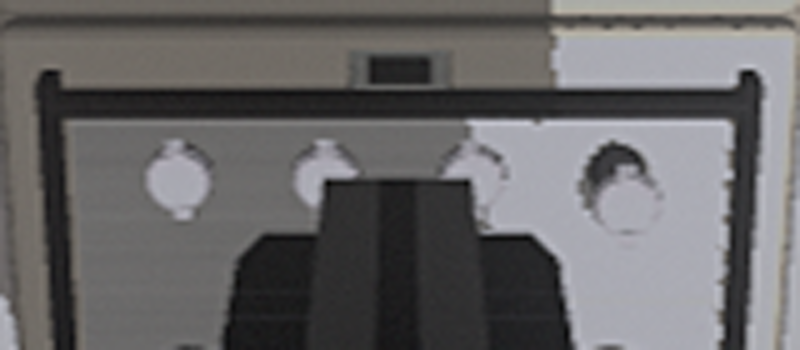

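The rightmost tube, at y = +45 mm, is the proud one. Its cap is at crop (627,200), while the home caps sit at about row 180.

```bash
python3 - <<'E'
from h import *
s,_=load("w2")
f=lambda u,v:(180+(u+.5)/5-.5,200+(v+.5)/5-.5)
M=R.from_quat(s["tcp_rot"]).as_matrix()
h1=won(s,*f(178,180),.069);c=won(s,*f(627,200),.079)
ex=np.array([np.cos(.267),-np.sin(.267),0]);ey=np.array([-ex[1],ex[0],0])
print("home1",h1,"proud",c,"pred",h1+.09*ey)
pad=np.array([.496,.105,.095])
for p in(h1,c):print("rel pad",(p-pad)@ex,(p-pad)@ey)
tgt=c;print("tool delta",M.T@(tgt-s["eef_pos"]), np.degrees(np.arctan2(M[1,0],M[0,0])))
for z in(.077,.079,.081):
  c=won(s,*f(627,200),z);print(z,(c-pad)@ex,(c-pad)@ey)
E
```

```text
home1 [0.49627035 0.0586211  0.069     ] proud [0.52017384 0.14519531 0.079     ] pred [0.52001586 0.14543211 0.069     ]
rel pad 0.012497332715521007 -0.044664216905108314
rel pad 0.012712195574344429 0.045149054709548414
tool delta [-0.07301018  0.04538771  0.16718164] 164.3003476911407
0.077 0.01366722234267843 0.045435417910659213
0.079 0.012712195574344429 0.045149054709548414
0.081 0.011757168806010418 0.04486269150843764
```

Call:
move_arm --moves '[[0,[-0.0146,0.009,0.01],[0,0,0]],[0,[-0.0146,0.009,0.01],[0,0,0]],[0,[-0.0146,0.009,0.01],[0,0,0]],[0,[-0.0146,0.009,0.01],[0,0,0]],[0,[-0.0146,0.0094,0.01],[0,0,0]],[0,[0,0,0.025],[0,0,0]],[0,[0,0,0.025],[0,0,0]],[0,[0,0,0.025],[0,0,0]],[0,[0,0,0.02],[0,0,0]],[0,[0,0,0],[0,0,0]]]'

```text
time: 8.63
eef_pos: [0.5171, 0.145, 0.0973]
tcp_rot: [0.137, 0.991, -0.001, -0.006]
contact_force: [-1.0, -0.5, -1.0]
opening: 0.002
finger_force: 0.0
```

Call:
move_arm --moves '[[0,[0,0,0.004],[0,0,0]],[0,[0,0,0.004],[0,0,0]],[0,[0,0,0.003],[0,0,0]],[0,[0,0,0.003],[0,0,0]],[0,[0,0,0.003],[0,0,0]],[0,[0,0,0.002],[0,0,0]],[0,[0,0,0.002],[0,0,0]],[0,[0,0,0.002],[0,0,0]],[0,[0,0,0],[0,0,0]],[0,[0,0,0],[0,0,0]]]'

```text
time: 9.47
eef_pos: [0.5213, 0.1455, 0.0803]
tcp_rot: [0.136, 0.991, -0.0, -0.0]
contact_force: [-0.8, 1.1, 0.5]
opening: -0.003
finger_force: 0.0
```

Call:
move_arm --moves '[[0,[0,0,0.002],[0,0,0]],[0,[0,0,0.002],[0,0,0]],[0,[0,0,0.002],[0,0,0]],[0,[0,0,0.002],[0,0,0]],[0,[0,0,0.001],[0,0,0]],[0,[0,0,0.001],[0,0,0]],[0,[0,0,0],[0,0,0]],[0,[0,0,0],[0,0,0]],[0,[0,0,0],[0,0,0]],[0,[0,0,0],[0,0,0]]]'

```text
time: 10.3
eef_pos: [0.5213, 0.1455, 0.0702]
tcp_rot: [0.136, 0.991, 0.0, 0.0]
contact_force: [0.5, 0.3, 1.6]
opening: -0.001
finger_force: 0.3
```

Call:
move_arm --moves '[[0,[0,0,0.001],[0,0,0]],[0,[0,0,0.001],[0,0,0]],[0,[0,0,0.001],[0,0,0]],[0,[0,0,0],[0,0,0]],[0,[0,0,0],[0,0,0]],[0,[0,0,0],[0,0,0]],[0,[0,0,0],[0,0,0]],[0,[0,0,0],[0,0,0]],[0,[0,0,0],[0,0,0]],[0,[0,0,0],[0,0,0]]]'

```text
time: 11.13
eef_pos: [0.5215, 0.1455, 0.0689]
tcp_rot: [0.136, 0.991, -0.0, -0.0]
contact_force: [-3.6, 0.3, 10.4]
opening: 0.002
finger_force: 4.8
```

Call:
move_arm --moves '[[0,[0,0,-0.01],[0,0,0]],[0,[0,0,-0.02],[0,0,0]],[0,[0,0,-0.03],[0,0,0]],[0,[0.02,-0.0115,-0.03],[0,0,0]],[0,[0.02,-0.0115,-0.03],[0,0,0]],[0,[0.02,-0.0115,-0.03],[0,0,0]],[0,[0.013,-0.0115,-0.03],[0,0,0]],[0,[0,0,0],[0,0,0]],[0,[0,0,0],[0,0,0]],[0,[0,0,0],[0,0,0]]]'

```text
time: 11.97
eef_pos: [0.4382, 0.1209, 0.2469]
tcp_rot: [0.137, 0.991, 0.0, -0.0]
contact_force: [0.1, -0.5, 0.4]
opening: 0.001
finger_force: 0.0
```

```bash
python3 - <<'E'
from h import *
s=get_state();print(s["time"],s["eef_pos"],s["contact_force"])
a=read_camera("wrist");save(s,a,"w3")
_,a=load("w3")
c=cv2.resize(a[195:275,180:340],None,fx=5,fy=5,interpolation=cv2.INTER_CUBIC);cv2.imwrite("pics/c3.png",c)
pad=np.array([.496,.105,.095]);ex=np.array([.9646,-.2638,0]);ey=np.array([.2638,.9646,0])
for uv,z in(((270,137),.05),((228,135),.02),((306,113),.1)):
  p=onz("top",*uv,z);print(uv,p,(p-pad)@ex,(p-pad)@ey)
E
```

```text
11.9667 [0.4381993  0.12088037 0.24694753] [ 0.12816187 -0.51038276  0.43094057]
(270, 137) [0.74961358 0.01866894 0.05      ] 0.26740979228761136 -0.016371673270370868
(228, 135) [0.76159757 0.16393054 0.02      ] 0.2406495420406977 0.12690903816983432
(306, 113) [ 0.81936797 -0.0975736   0.1       ] 0.3653596587072473 -0.11009802800465407
```

View pics/c3.png

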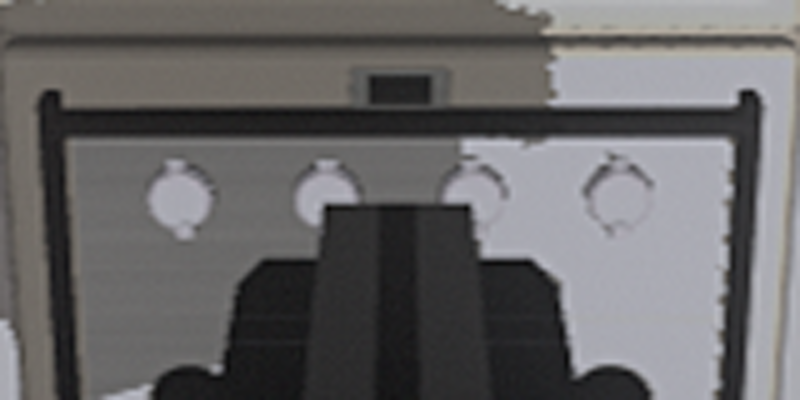

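All four caps now look alike and home. Next I'll go over the lid to get behind it.

Call:
move_arm --moves '[[0,[-0.03,0,0],[0,0,0]],[0,[-0.035,0,0],[0,0,0]],[0,[-0.035,0,0],[0,0,0]],[0,[-0.035,0,0],[0,0,0]],[0,[-0.035,0,0],[0,0,0]],[0,[-0.035,0,0],[0,0,0]],[0,[-0.003,0,0],[0,0,0]],[0,[0,0,0],[0,0,0]],[0,[0,0,0],[0,0,0]],[0,[0,0,0],[0,0,0]]]'

```text
time: 12.85
eef_pos: [0.6376, 0.0652, 0.2461]
tcp_rot: [0.136, 0.991, -0.0, -0.001]
contact_force: [0.1, 0.4, 0.5]
opening: -0.003
finger_force: 0.0
```

Call:
move_arm --moves '[[0,[0,0,0.02],[0,0,0]],[0,[0,0,0.02],[0,0,0]],[0,[0,0,0.02],[0,0,0]],[0,[0,0,0.02],[0,0,0]],[0,[0,0,0.01],[0,0,0]],[0,[0,0,0],[0,0,0]],[0,[0,0,0],[0,0,0]],[0,[0,0,0],[0,0,0]],[0,[0,0,0],[0,0,0]],[0,[0,0,0],[0,0,0]]]'

```text
time: 13.68
eef_pos: [0.6396, 0.0647, 0.1592]
tcp_rot: [0.136, 0.991, 0.0, 0.001]
contact_force: [-0.3, -0.9, 0.6]
opening: 0.001
finger_force: 0.0
```

```bash
python3 - <<'E'
from h import *
s=get_state();print(s["time"],s["eef_pos"],s["contact_force"])
pad=np.array([.496,.105,.095]);ex=np.array([.9646,-.2638,0]);ey=np.array([.2638,.9646,0])
d=s["eef_pos"]-pad;print(d@ex,d@ey)
# path of TCP (u,z): front-bottom corner at (r, top face), r from 88 to 100
th=np.linspace(1.5,0,31);r=np.linspace(.088,.100,31)
U=.096-r*np.cos(th)+.027*np.sin(th)+.011;Z=.068+r*np.sin(th)+.027*np.cos(th)
prev=(d@ex,s["eef_pos"][2])
for t,u,z in zip(th,U,Z):
  print("th%.2f u%.4f z%.4f  tool dx %.4f dz %.4f"%(t,u,z,prev[0]-u,prev[1]-z));prev=(u,z)
E
```

```text
13.6833 [0.63962957 0.0646751  0.15915178] [-0.31674746 -0.90377331  0.64234953]
0.14918279586195027 -0.0010079165366698728
th1.50 u0.1277 z0.1577  tool dx 0.0215 dz 0.0015
th1.45 u0.1232 z0.1590  tool dx 0.0046 dz -0.0013
th1.40 u0.1185 z0.1601  tool dx 0.0046 dz -0.0011
th1.35 u0.1138 z0.1609  tool dx 0.0047 dz -0.0009
th1.30 u0.1090 z0.1616  tool dx 0.0048 dz -0.0006
th1.25 u0.1042 z0.1619  tool dx 0.0048 dz -0.0004
th1.20 u0.0994 z0.1620  tool dx 0.0048 dz -0.0001
th1.15 u0.0946 z0.1619  tool dx 0.0049 dz 0.0001
th1.10 u0.0897 z0.1615  tool dx 0.0049 dz 0.0004
th1.05 u0.0848 z0.1609  tool dx 0.0049 dz 0.0006
th1.00 u0.0800 z0.1600  tool dx 0.0048 dz 0.0009
th0.95 u0.0752 z0.1589  tool dx 0.0048 dz 0.0011
th0.90 u0.0705 z0.1575  tool dx 0.0048 dz 0.0014
th0.85 u0.0658 z0.1558  tool dx 0.0047 dz 0.0016
th0.80 u0.0612 z0.1540  tool dx 0.0046 dz 0.0019
th0.75 u0.0566 z0.1518  tool dx 0.0045 dz 0.0021
th0.70 u0.0522 z0.1495  tool dx 0.0044 dz 0.0024
th0.65 u0.0479 z0.1469  tool dx 0.0043 dz 0.0026
th0.60 u0.0437 z0.1440  tool dx 0.0042 dz 0.0028
th0.55 u0.0396 z0.1410  tool dx 0.0041 dz 0.0031
th0.50 u0.0357 z0.1377  tool dx 0.0039 dz 0.0033
th0.45 u0.0319 z0.1342  tool dx 0.0038 dz 0.0035
th0.40 u0.0284 z0.1306  tool dx 0.0036 dz 0.0037
th0.35 u0.0250 z0.1267  tool dx 0.0034 dz 0.0039
th0.30 u0.0217 z0.1226  tool dx 0.0032 dz 0.0041
th0.25 u0.0187 z0.1184  tool dx 0.0030 dz 0.0042
th0.20 u0.0159 z0.1140  tool dx 0.0028 dz 0.0044
th0.15 u0.0133 z0.1095  tool dx 0.0026 dz 0.0045
th0.10 u0.0110 z0.1048  tool dx 0.0024 dz 0.0047
th0.05 u0.0089 z0.0999  tool dx 0.0021 dz 0.0048
th0.00 u0.0070 z0.0950  tool dx 0.0019 dz 0.0049
```

Call:
move_arm --moves '[[0,[0.008,0,0],[0,0,0]],[0,[0.008,0,0.001],[0,0,0]],[0,[0.0055,0,0.0005],[0,0,0]],[0,[0.0046,0,-0.0013],[0,0,0]],[0,[0.0046,0,-0.0011],[0,0,0]],[0,[0.0047,0,-0.0009],[0,0,0]],[0,[0.0048,0,-0.0006],[0,0,0]],[0,[0.0048,0,-0.0004],[0,0,0]],[0,[0.0048,0,-0.0001],[0,0,0]],[0,[0,0,0],[0,0,0]]]'

```text
time: 14.52
eef_pos: [0.5899, 0.0785, 0.1603]
tcp_rot: [0.136, 0.991, -0.0, -0.0]
contact_force: [2.4, -0.1, 0.3]
opening: -0.0
finger_force: 0.6
```

Call:
move_arm --moves '[[0,[0.0049,0,0.0001],[0,0,0]],[0,[0.0049,0,0.0004],[0,0,0]],[0,[0.0049,0,0.0006],[0,0,0]],[0,[0.0048,0,0.0009],[0,0,0]],[0,[0.0048,0,0.0011],[0,0,0]],[0,[0.0048,0,0.0014],[0,0,0]],[0,[0.0047,0,0.0016],[0,0,0]],[0,[0.0046,0,0.0019],[0,0,0]],[0,[0.0045,0,0.0021],[0,0,0]],[0,[0.0044,0,0.0024],[0,0,0]]]'

```text
time: 15.35
eef_pos: [0.545, 0.091, 0.1477]
tcp_rot: [0.136, 0.991, 0.0, 0.0]
contact_force: [2.2, -0.8, -0.1]
opening: 0.002
finger_force: 0.8
```

Call:
move_arm --moves '[[0,[0.0043,0,0.0026],[0,0,0]],[0,[0.0042,0,0.0028],[0,0,0]],[0,[0.0041,0,0.0031],[0,0,0]],[0,[0.0039,0,0.0033],[0,0,0]],[0,[0.0038,0,0.0035],[0,0,0]],[0,[0.0036,0,0.0037],[0,0,0]],[0,[0.0034,0,0.0039],[0,0,0]],[0,[0.0032,0,0.0041],[0,0,0]],[0,[0.003,0,0.0042],[0,0,0]],[0,[0.0028,0,0.0044],[0,0,0]]]'

```text
time: 16.18
eef_pos: [0.5101, 0.1008, 0.1118]
tcp_rot: [0.136, 0.991, 0.0, 0.0]
contact_force: [1.3, -0.6, 1.6]
opening: -0.001
finger_force: 1.0
```

Call:
move_arm --moves '[[0,[0.0026,0,0.004],[0,0,0]],[0,[0.0024,0,0.004],[0,0,0]],[0,[0.0024,0,0.004],[0,0,0]],[0,[0.0024,0,0.003],[0,0,0]],[0,[0.0022,0,0.002],[0,0,0]],[0,[0,0,0.001],[0,0,0]],[0,[0,0,0.001],[0,0,0]],[0,[0,0,0],[0,0,0]],[0,[0,0,0],[0,0,0]],[0,[0,0,0],[0,0,0]]]'

```text
time: 17.02
eef_pos: [0.5014, 0.1036, 0.0957]
tcp_rot: [0.136, 0.991, 0.0, 0.003]
contact_force: [1.5, -0.2, 1.6]
opening: 0.001
finger_force: 0.7
```

Call:
move_arm --moves '[[0,[0,0,0.001],[0,0,0]],[0,[0,0,0.001],[0,0,0]],[0,[0,0,0],[0,0,0]],[0,[0,0,0],[0,0,0]],[0,[0,0,0],[0,0,0]],[0,[0,0,0],[0,0,0]],[0,[0,0,0],[0,0,0]],[0,[0,0,0],[0,0,0]],[0,[0,0,0],[0,0,0]],[0,[0,0,0],[0,0,0]]]'

```text
time: 17.85
eef_pos: [0.4989, 0.1041, 0.0913]
tcp_rot: [0.136, 0.991, 0.0, 0.0]
contact_force: [1.5, -0.9, 5.6]
opening: -0.0
finger_force: 2.6
```

Call:
move_arm --moves '[[0,[0,0,0.001],[0,0,0]],[0,[0,0,0.001],[0,0,0]],[0,[0,0,0.001],[0,0,0]],[0,[0,0,0],[0,0,0]],[0,[0,0,0],[0,0,0]],[0,[0,0,0],[0,0,0]],[0,[0,0,0],[0,0,0]],[0,[0,0,0],[0,0,0]],[0,[0,0,0],[0,0,0]],[0,[0,0,0],[0,0,0]]]'

```text
time: 18.68
eef_pos: [0.499, 0.1042, 0.091]
tcp_rot: [0.136, 0.991, -0.0, -0.001]
contact_force: [-5.2, -1.4, 19.1]
opening: 0.0
finger_force: 9.6
```

Call:
move_arm --moves '[[0,[0,0,-0.003],[0,0,0]],[0,[0,0,-0.003],[0,0,0]],[0,[0,0,-0.005],[0,0,0]],[0,[0,0,-0.02],[0,0,0]],[0,[0.02,0,-0.03],[0,0,0]],[0,[0.02,0,-0.03],[0,0,0]],[0,[0.02,0,-0.03],[0,0,0]],[0,[0,0,-0.03],[0,0,0]],[0,[0,0,0],[0,0,0]],[0,[0,0,0],[0,0,0]]]'

```text
time: 19.52
eef_pos: [0.4409, 0.1205, 0.2402]
tcp_rot: [0.136, 0.991, 0.0, 0.001]
contact_force: [0.5, 0.3, -0.4]
opening: -0.0
finger_force: 0.0
```

```bash
python3 - <<'E'
from h import *
s=get_state();print(s["time"],s["eef_pos"],s["contact_force"])
save(s,read_camera("wrist"),"w4")
E
```

```text
19.5167 [0.44092164 0.12048262 0.24016429] [ 0.54623622  0.25257856 -0.37008244]
```

View pics/w4.png

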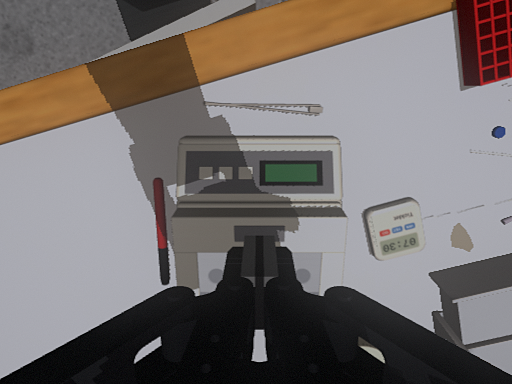

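The lid is shut, with the pad visible at (260,233) and the bystanders undisturbed. The arm is clear of everything.

```bash
python3 - <<'E'
from h import *
s,_=load("w4");print(won(s,260,233,.095))
print(sign_off())
E
```

```text
[0.49523888 0.10628934 0.095     ]
the job is handed in; nothing more can be done
None
```

I popped the lid open, pressed the proud tube (at y = +45 mm) home and pushed the lid shut; it stayed shut on release. I handed the job in at about 19.6 s with the arm clear; no verdict came back.

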